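Lid on the soap jar, then turn it to the front of the vanity carousel and hold

TASK

The white ceramic jar on the vanity carousel has just been refilled with guest soaps: take its lid from the counter, set it gently on the jar until it sits fully home, and let go of it. Then turn the carousel slowly, without spinning it and with every jar standing in its ring, until that jar stands at the middle of the carousel's front, right behind the ledge that holds the quartz roller. The turntable runs easily, so finish with the T-grip on top of its post firmly gripped, holding the turntable still with the jar at the front; leave the other things on the counter where they are.

Things in the scene. Friction and masses are not known exactly. Their poses are not given: they have to be found in the camera images.
- stand: Fixed steel stand of the carousel: round foot 230 mm across, 14 mm high, with a shallow ledge (200 mm wide, floor 6 mm, lip 14 mm high) jutting out at its front from under the turntable to 210 mm from the axis. Origin on the counter at the carousel's axis; its own +x points to the front, through the middle of the ledge (away from the robot, give or take some 25 degrees).
- turntable: Dark wood turntable 276 mm wide, upper face 30 mm above the counter; turns endlessly either way about its z on an easy bearing (0.012 N m). Origin on the axis at its underside, 20 mm above the counter. Four wire rings, inner diameter 81 mm, wire 12 mm above the face, centres 88 mm from the axis along its +x, +y, -x, -y, hold one loose jar or bottle each. A 13 mm post at the axis bears the T-grip.
- t_grip: Steel T-grip on top of the turntable's post, fixed to the turntable and turning with it: an upright flat bar 60 mm long, 14 mm thick, 30 mm high. Origin at the bar's centre, on the carousel's axis, 165 mm above the counter; its own x runs along the 60 mm length, y across the 14 mm thickness, z up.
- soap_jar: Open white ceramic jar with round soaps in it, the only open vessel on the turntable: 76 mm outside diameter, 85 mm high, wall 4.5 mm (mouth 67 mm), loose in one of the turntable's rings with about 2.5 mm of play all round. Origin at the centre of its underside, 30 mm above the counter; rim at z = 85 mm. Its yaw means nothing. About 0.4 kg.
- jar_lid: White ceramic lid, at first knob up on the counter to the robot's left: plug 61 mm across, 8 mm deep; above it a plate 78 mm across; on top a round knob 23 mm across (narrower foot). Origin at the centre of the plug's underside: plate from z = 8 to 15 mm, knob 15 to 38 mm. Home on the jar, its plate rests on the rim and its origin is 77 mm above the jar's. About 120 g; its yaw means nothing.
- tall_jar: Closed white ceramic jar with a flat aluminium lid, 66 mm across, 102 mm high, in another ring of the turntable. Origin at the centre of its underside.
- serum_bottle: Closed frosted-glass serum bottle with a dropper cap, 54 mm across, 90 mm high, in another ring of the turntable. Origin at the centre of its underside.
- cream_jar: Closed low frosted-glass cream jar with an aluminium cap, 70 mm across, 52 mm high, in the ring that is at first nearest the front. Origin at the centre of its underside.
- quartz_roller: Rose quartz facial roller on a steel frame, about 155 mm long, 46 mm wide, 20 mm high, lying crosswise in the stand's front ledge. Origin under the middle of its handle. To be left alone.
- toothbrush_holder: White ceramic toothbrush holder, 68 mm across, 105 mm high, with two brushes standing 195 mm high, on the counter to the right. Origin at the centre of its underside. To be left alone.
- face_mirror: Brushed aluminium hand mirror lying flat, disc 116 mm across, 10 mm thick, handle 20 mm wide reaching 178 mm from the disc's centre along its own -x, on the counter to the right. Origin under the disc's centre. To be left alone.
- pump_bottle: Frosted soap bottle with a steel pump, 64 mm across, 174 mm high, on the counter at the left, beyond the lid. Origin at the centre of its underside. To be left alone.
Not all that is in view belongs to the job. Leave any brown or orange look-alike of the cream_jar alone.

How it is judged (in metres and radians):
On the way, in this order (a step that is already met when the one before it is completed fails the run):
1. the lid sits home on the soap jar and is let go (horizontal distance between jar_lid and soap_jar below 0.006 m and z of jar_lid in the frame of soap_jar between 0.0745 and 0.0795 m and angle between jar_lid's own z axis and vertical below 0.06 rad and contact force between the fingers and jar_lid below 0.05 N), for 0.3 s.
2. the lidded jar stands at the middle of the carousel's front and the T-grip is gripped, the turntable still (horizontal distance between jar_lid and soap_jar below 0.006 m and z of jar_lid in the frame of soap_jar between 0.0745 and 0.0795 m and angle between jar_lid's own z axis and vertical below 0.06 rad and x of soap_jar in the frame of stand above 0.07 m and y of soap_jar in the frame of stand between -0.015 and 0.015 m and contact force between the fingers and t_grip above 4 N and angular speed of turntable below 0.1 rad/s), for 0.3 s.
At the end, for the whole second after the job is handed in: The let-go lid sits home on the soap jar (within 6 mm of centre, plate on the rim); the jar is within 15 mm (10 degrees) of the line from the carousel axis through the middle of the ledge; the fingers grip the T-grip with over 4 N, the turntable is still and its jars upright (all of step 2 and contact force between the fingers and jar_lid below 0.05 N and angle between each of soap_jar, tall_jar, serum_bottle, cream_jar's own z axis and vertical below 0.15 rad); the arm keeps its last pose, push and grip.
It fails at once if a jar or bottle on the carousel is tipped, lifted out of its ring or knocked off (angle between any of soap_jar, tall_jar, serum_bottle, cream_jar's own z axis and vertical above 0.35 rad or z of any of soap_jar, tall_jar, serum_bottle, cream_jar in the frame of turntable above 0.03 m or z of any of soap_jar, tall_jar, serum_bottle, cream_jar in the frame of turntable below 0 m).
It fails at once if the lid is dropped (falls freely by more than about 1 cm) (linear speed of jar_lid above 0.45 m/s and contact force between the fingers and jar_lid below 0.05 N).
It fails at once if the lid is pressed hard on the jar (over 40 N) (contact force between jar_lid and soap_jar above 40 N).
It fails at once if the turntable is spun: faster than 6 rad/s, or than 2.5 rad/s with the T-grip not in the fingers (angular speed of turntable above 6 rad/s or (angular speed of turntable above 2.5 rad/s and contact force between the fingers and t_grip below 0.5 N)).
It fails at once if the roller, toothbrush holder, hand mirror or pump bottle is shifted by more than 3 cm or tipped (distance of any of quartz_roller, toothbrush_holder, face_mirror, pump_bottle from where it was at the start of the episode above 0.03 m or angle between any of quartz_roller, toothbrush_holder, face_mirror, pump_bottle's own z axis and vertical above 0.35 rad).
It also fails if it takes over 72 s, if anything falls off the work surface, if the arm or the gripper's body presses on something with over 40 N, if the wrist force passes 120 N, or if a joint passes its speed limit or range.

ROBOT

A 6-joint arm with a two-finger parallel gripper is mounted at the origin on the work surface. World frame = base frame: x ahead of the robot, y to its left, z up, the work surface at z = 0. Lengths are in mm, angles in rad, forces in N, time in s.
With the tool pointing down it reaches from about 375 to 975 mm from the base axis. Payload 3.8 kg.
Tool frame: the origin (TCP) lies midway between the tips of the shut fingers; the grasp point (between the pads) lies bot.pinch_z behind it (bot.pinch_z is the distance from the TCP to the grasp point, in mm); z points along the fingers, y is the line along which they close (so a half turn about z gives the same grasp; the last joint's range is limited). The gripper opens to 85 mm and grips with 20 to 120 N. Pads are 22 mm wide; open, the fingers measure 114 mm over their backs; the gripper's body (76 mm by 85 mm) begins 54 mm behind the grasp point. The pads swing forward as they close: fully open they stand 13 mm farther back than shut.
Start: joints at [-1.33, 0.264, 1.604, -0, 1.274, -0.037], TCP at [185.107, -649.117, 231.28] pointing down, gripper open.
Joint ranges: [-2.63, 2.63], [-0.94, 2.18], [0.31, 2.57], [-1.31, 4.45], [0, 2.66], [-2.55, 2.55]. Speed limits (rad/s): [2.57, 2.57, 3.14, 3.14, 3.14, 3.14].

INTERFACE

Orientations are given as a rotation vector (axis times angle).
In Python, from plant import bot gives the robot as it stands. The module is installed in compiled form; this text tells all that it offers.
- The arm moves only by the tool move_arm, never from a script. Its argument "commands" is a list of rows, each an object of numbers: "x", "y", "z": the shift along the tool's x, y, z in units of 40 mm (1.0 is 40 mm); "wx", "wy", "wz": the turn, a rotation vector about the tool's x, y, z in units of 6 degrees (1.0 is 6 degrees). In form: [{"x": .., "y": .., "z": .., "wx": .., "wy": .., "wz": ..}, ...]. A call has 1 to 12 rows; each row is the pose to reach, as a shift and turn from the pose commanded when the call began, along the tool's axes at that moment; what a row does not reach only later rows make up. A row lasts 1/12 s, in which the tool goes at most 41.7 mm and 7.16 degrees, less where a joint would pass 70% of its speed; a pose out of reach is approached as far as the arm can. A call with a gripper value outside its range is refused whole. "jaw" is the opening, from 0 (shut) to 1 (fully open), set as the call begins (left out, the last holds). The fingers move at their own pace and stop on an object; "force" is the grip in N (left out, the last holds). Time passes only in rows, so rows that repeat a pose let the fingers close. It gives the time, the measured TCP pose, the force, the opening and the grip force at its end, in the units of the state.
- bot.read_state(): the state, without advancing time (a new reading comes with each control period).
- bot.grab_frame(name): name is "scene" or "side" or "wrist"; returns the picture (400x640x3 uint8, red, green, blue); there is no depth.
- bot.calibration(name): a dict with "vfov" (degrees; the focal length in pixels is half the picture's height over the tangent of half this angle, whatever the lens; pixels are square), "cx", "cy" (the principal point, pixels), "R" (3x3) and "t" (3): a world point X has camera coordinates R X + t. Camera axes: x right, y down, z forward; pixel columns grow to the right and rows downward; lengths in mm; the calibration is good to about 2 mm. The wrist camera is an equidistant fisheye: a pixel r from the principal point sees the ray r / f radians off the axis. A picture is of the moment at which its call begins: read the wrist's pose just before it. calibration takes no time and is no camera call; for the wrist camera it gives the pose at the moment of the call.
- bot.close_job(): hands the job in; it is judged then, once.
The state is a dict: "t": time; "joints": joint angles; "joint_vel": joint speeds; "tau": joint torques, N m; "position": TCP position; "ee_rot": TCP orientation; "contact_force": force on the tool from outside, world axes, zero at the start; "wrist_torque": the same for the moment, N m; "finger_gap": finger opening in mm; "gripper_force": force on a finger pad.
Only numpy, scipy, OpenCV 4.12 (cv2) and the standard library are available. Lean on these libraries where they do the work, as an engineer would, in place of code of your own. Each camera call takes 0.05 s, during which the arm holds its last target. There are 200 camera calls.

## Working session

There is one attempt and no reset: what is moved stays moved. The work goes in short steps, Python scripts to look and compute and a tool call to move; the robot and the scene stay as the last step left them, time stands still between calls to the robot, and variables do not carry over. Pictures are saved under pics/ and viewed, at most 10 in all, crops included, and the job is handed in when it is done.

Besides the shell and the picture viewer there is one more tool, called after "Request:" by a JSON object that holds its "fn" and its "kwargs". move_arm: Moves the arm, as the interface text tells. Its arguments: {"type":"object","properties":{"commands":{"type":"array"},"jaw":{"type":"number"},"force":{"type":"number"}},"required":["commands"]}

```bash
mkdir -p pics
cat > h.py <<'E'
import numpy as np, cv2
from scipy.spatial.transform import Rotation as Ro
from plant import bot
def ray(cal,u,v,fish=False,h=400):
    f=h/2/np.tan(np.radians(cal['vfov']/2)); R=np.array(cal['R']);t=np.array(cal['t'])
    x,y=u-cal['cx'],v-cal['cy']
    if fish:
        r=np.hypot(x,y);th=r/f;d=np.array([x/max(r,1e-9)*np.sin(th),y/max(r,1e-9)*np.sin(th),np.cos(th)])
    else: d=np.array([x/f,y/f,1.])
    return -R.T@t, R.T@d
def onz(cal,u,v,z,fish=False):
    o,d=ray(cal,u,v,fish); return o+d*(z-o[2])/d[2]
def proj(cal,X,fish=False,h=400):
    f=h/2/np.tan(np.radians(cal['vfov']/2)); p=np.array(cal['R'])@np.array(X,float)+np.array(cal['t'])
    if fish:
        r=np.hypot(p[0],p[1]);th=np.arctan2(r,p[2]);return cal['cx']+f*th*p[0]/r,cal['cy']+f*th*p[1]/r
    return cal['cx']+f*p[0]/p[2],cal['cy']+f*p[1]/p[2]
def grab(n,fn):
    c=bot.calibration(n); im=bot.grab_frame(n)[:,:,::-1].copy(); cv2.imwrite('pics/'+fn,im); return c,im
E
python3 - <<'E'
from h import *
ims=[]
for n in ['scene','side']:
    c,im=grab(n,n+'0.png'); ims.append(im); print(n,c['vfov'],c['cx'],c['cy'],np.round(-np.array(c['R']).T@c['t']),np.round(np.array(c['R'])[2],2))
s=bot.read_state(); print(s, bot.pinch_z)
E
```

```text
scene 50.12735518600939 317.9916729944015 188.30310386810146 [1264. -120. 1249.] [-0.54  0.04 -0.84]
side 45.05485295146441 321.36703884567606 195.0919430171649 [460. 751. 941.] [ 0.07 -0.7  -0.71]
{'t': 0.1, 'joints': array([-1.32986967e+00,  2.64742532e-01,  1.60525228e+00, -1.53981815e-05,
        1.27369831e+00, -3.69333337e-02]), 'joint_vel': array([-0.00143454, -0.00198247, -0.00254463,  0.00187462, -0.00053506,
       -0.00133544]), 'tau': array([ 3.78588193e-04, -5.16706216e+01, -3.68590522e+01, -3.72889269e-05,
        6.27232526e-03, -2.07124498e-05]), 'position': array([ 184.96366166, -648.46953473,  230.03489733]), 'ee_rot': array([-3.10925366e+00, -4.34776609e-01,  3.58706334e-04]), 'contact_force': array([-0.09589133,  0.76920329, -0.02317333]), 'wrist_torque': array([ 0.0067246 , -0.04255671,  0.01586355]), 'gripper_force': 0.0, 'finger_gap': 85.45292877694334} 18.700000000000003
```

View pics/scene0.png

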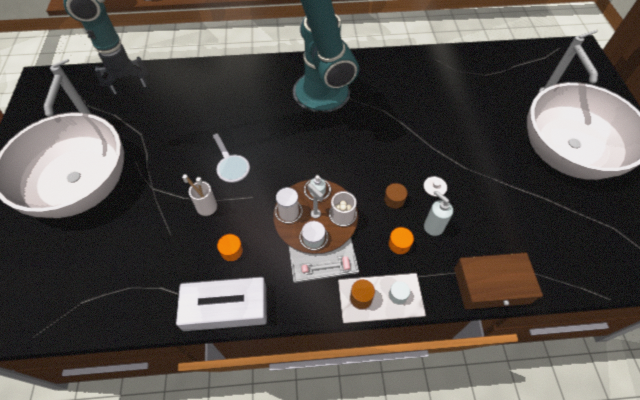

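View pics/side0.png

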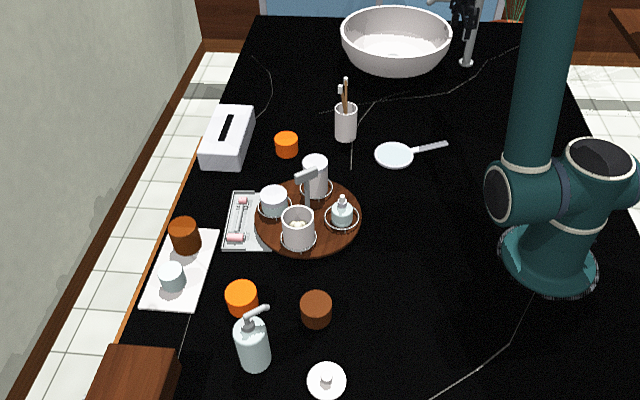

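The scene view shows the lid at (435,187), the open jar with soaps at (343,208), the T-grip near (317,185), the cream jar at (313,236) and the ledge at (323,262). The side view shows the lid at (326,380), the open jar at (298,228) and the T-grip at (306,175). Two white vessels on the turntable could be the soap jar: (343,208), which is open with soaps in it, and (288,203), which is closed with a flat lid. I'll confirm that in an enlarged crop.

Run:
```python
import cv2,numpy as np
a=cv2.imread('pics/scene0.png')[160:285,268:458]; b=cv2.imread('pics/side0.png')[150:265,215:370]
cv2.imwrite('pics/c1.png',cv2.resize(a,None,fx=4.2,fy=4.2,interpolation=cv2.INTER_CUBIC))
cv2.imwrite('pics/c2.png',cv2.resize(b,None,fx=5,fy=5,interpolation=cv2.INTER_CUBIC))
```

```text
(no output)
```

View pics/c1.png

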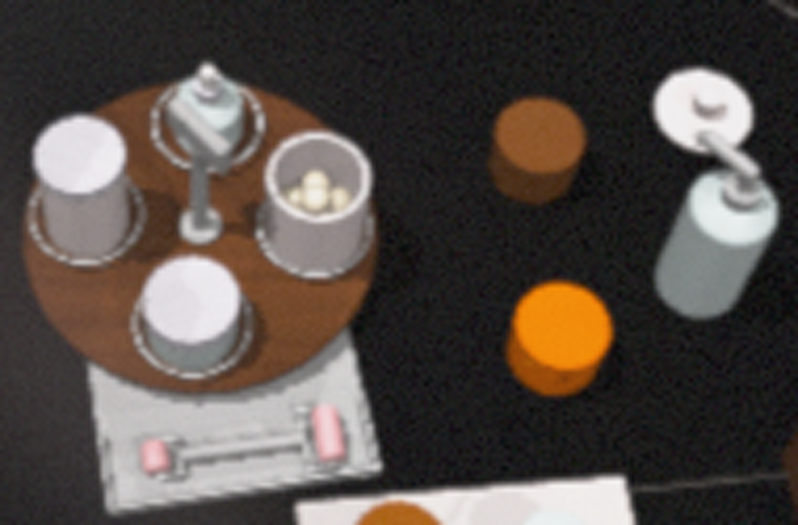

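View pics/c2.png

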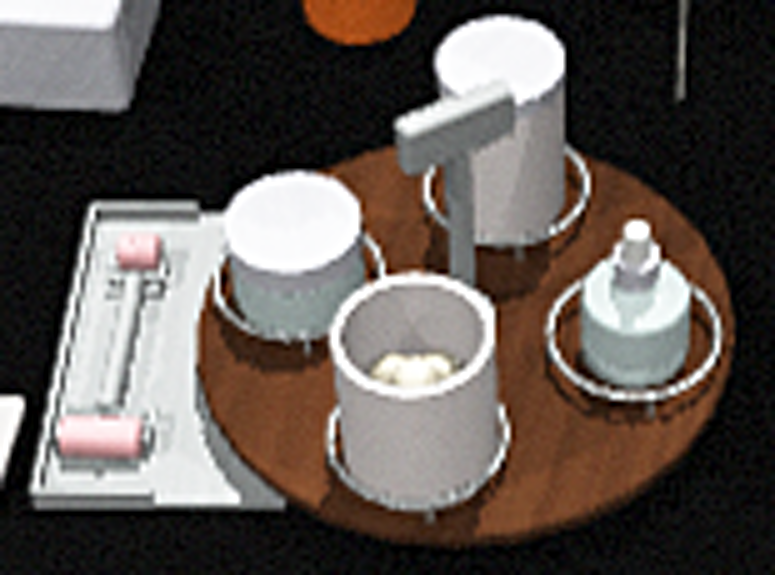

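The open vessel is confirmed: c1 shows soaps inside it at (319,177), and the other white one has a flat lid. The T-grip bar runs diagonally at c1 (202,125). The ledge's outer corners are at c1 (108,512) and (382,470).

Run:
```python
from h import *
from scipy.optimize import least_squares
def circ(P,r):
    P=np.array(P)[:,:2]; return least_squares(lambda c:np.hypot(*(P-c).T)-r,P.mean(0),loss='soft_l1',f_scale=1.5)
box={'scene':(268,170,365,260),'side':(248,165,370,262)}
for n in ['scene','side']:
    c=bot.calibration(n); im=cv2.imread(f'pics/{n}0.png'); hsv=cv2.cvtColor(im,cv2.COLOR_BGR2HSV)
    m=((hsv[...,0]<20)&(hsv[...,1]>90)&(hsv[...,2]>40)).astype(np.uint8)
    x0,y0,x1,y1=box[n]; M=np.zeros_like(m); M[y0:y1,x0:x1]=m[y0:y1,x0:x1]
    h=cv2.convexHull(np.argwhere(M)[:,::-1].astype(np.int32))[:,0]
    P=[onz(c,u,v,30) for u,v in h]; s=circ(P,138); print(n,'axis',s.x.round(1),np.abs(s.fun).mean().round(2))
    # lid and jar bright masks
    S=hsv[...,1];V=hsv[...,2]
    lb={'scene':(420,170,455,197),'side':(300,355,352,400)}[n]
    M=np.zeros_like(m); x0,y0,x1,y1=lb; M[y0:y1,x0:x1]=(V[y0:y1,x0:x1]>110); 
    if n=='scene': M[192:,436:]=0
    h=cv2.convexHull(np.argwhere(M)[:,::-1].astype(np.int32))[:,0]
    P=[onz(c,u,v,13) for u,v in h]; s=circ(P,39); print(' lid',s.x.round(1),np.abs(s.fun).mean().round(2))
def s1(u,v): return 268+u/4.2-.4,160+v/4.2-.4
def s2(u,v): return 215+u/5-.4,150+v/5-.4
cs,cd=bot.calibration('scene'),bot.calibration('side')
S=lambda u,v,z:onz(cs,*s1(u,v),z)[:2].round(1)
D=lambda u,v,z:onz(cd,*s2(u,v),z)[:2].round(1)
print('jar rim scene',S(319.5,176.5,115),'L',S(267,178,115),'R',S(372,178,115),'side',D(415,335,115),D(331,338,115),D(498,338,115),'near/far',D(415,272,115),D(415,400,115))
print('tall',S(80,155,132),D(500,62,132),'cream',S(191,300,82),D(293,222,82))
print('ledge',S(108,512,14),S(382,470,14),D(32,507,14),D(92,203,14))
print('T ends top',D(397,125,180),D(500,82,180),D(515,95,180),D(407,141,180))
print('T scene top',S(172,107,180),S(187,96,180),S(230,140,180),S(218,155,180))
```

```text
scene axis [582.5 -71.3] 0.78
 lid [496.8 348.1] 1.17
side axis [584.1 -69.1] 1.34
 lid [500.4 347.9] 0.33
jar rim scene [595.   15.5] L [593.  -23.1] R [599.6  53.8] side [594.6  15.8] [632.9  20.8] [556.2  14.5] near/far [599.7 -23.9] [589.5  54.8]
tall [ 572.  -158.6] [ 572.7 -156.6] cream [671.3 -85.6] [670.8 -84.3]
ledge [ 800.9 -156.2] [785.9  43.8] [782.3  52.7] [ 799.7 -156. ]
T ends top [609.  -55.3] [564.5 -88.7] [556.6 -80.2] [603. -45.]
T scene top [567.3 -90. ] [558.9 -78.6] [598.4 -51.4] [609.9 -60.9]
```

```bash
cat >> h.py <<'E'
def yang():
    R=Ro.from_rotvec(bot.read_state()['ee_rot']).as_matrix(); return np.degrees(np.arctan2(R[1,1],R[0,1]))
def go(x,y,z,ya=None):
    s=bot.read_state(); R=Ro.from_rotvec(s['ee_rot']).as_matrix(); d=np.array([x,y,z])-s['position']
    u=R.T@d/40; a=yang(); dw=0 if ya is None else ((ya-a+180)%360-180)
    # desired: straight-down with y axis at ya
    y=np.radians(a+dw); yv=np.array([np.cos(y),np.sin(y),0]); zv=np.array([0,0,-1.]); T=np.c_[np.cross(yv,zv),yv,zv]
    w=np.degrees(Ro.from_matrix(R.T@T).as_rotvec())/6
    print('t',round(s['t'],2),'pos',s['position'].round(1),'ya',round(a,1),'F',np.round(s['contact_force'],1),'gap',round(s['finger_gap'],1),'gf',round(s['gripper_force'],1),'| units',u.round(3),'w',w.round(2),'rows>=',round(max(np.linalg.norm(d)/41.7,abs(dw)/7.16),1))
E
python3 - <<'E'
from h import *
def s1(u,v): return 268+u/4.2-.4,160+v/4.2-.4
cs,cd=bot.calibration('scene'),bot.calibration('side')
# pump: shoulder/base and nozzle
print('pump base scene',onz(cs,*s1(690,290),0).round(),'side',onz(cd,254,356,0).round())
print('noz tip scene',onz(cs,*s1(703,137),165).round(),'side',onz(cd,269,307,165).round(),'head',onz(cs,*s1(745,180),165).round(),onz(cd,250,320,165).round())
print('brush tops',onz(cs,186,179,190).round(),onz(cs,196,178,190).round(), 'knob scene',onz(cs,*s1(711,98),36).round(1),'side',onz(cd,326,378,36).round(1))
go(400,-340,270,-45); go(510,250,200,15)
E
```

```text
pump base scene [654. 305.   0.] side [654. 305.   0.]
noz tip scene [615. 286. 165.] side [610. 287. 165.] head [653. 307. 165.] [640. 316. 165.]
brush tops [ 521. -453.  190.] [ 520. -424.  190.] knob scene [501.8 348.9  36. ] side [499.9 354.1  36. ]
t 0.1 pos [ 185.  -648.5  230. ] ya -74.1 F [-0.1  0.8 -0. ] gap 85.5 gf 0.0 | units [ 7.285 -5.943 -0.986] w [-0.02 -0.01 -4.85] rows>= 9.1
t 0.1 pos [ 185.  -648.5  230. ] ya -74.1 F [-0.1  0.8 -0. ] gap 85.5 gf 0.0 | units [ 13.975 -19.37    0.792] w [ -0.02  -0.02 -14.85] rows>= 22.9
```

Request:
{"fn": "move_arm", "kwargs": {"commands": [{"x": 0.3, "y": -0.25, "z": -0.3, "wz": -0.3}, {"x": 1, "y": -0.8, "z": -0.6, "wz": -1}, {"x": 1.7, "y": -1.4, "z": -1, "wz": -1.6}, {"x": 2.4, "y": -2, "z": -1, "wz": -2.2}, {"x": 3.1, "y": -2.6, "z": -1, "wz": -2.8}, {"x": 3.8, "y": -3.2, "z": -1, "wz": -3.4}, {"x": 4.5, "y": -3.8, "z": -1, "wz": -4}, {"x": 5.2, "y": -4.4, "z": -1, "wz": -4.6}, {"x": 5.9, "y": -5, "z": -1, "wz": -5.2}, {"x": 6.6, "y": -5.5, "z": -1, "wz": -5.8}, {"x": 7.1, "y": -5.85, "z": -1, "wz": -6}, {"x": 7.3, "y": -6, "z": -1, "wz": -6}], "jaw": 0.6, "force": 40}}

```text
invalid input at $.commands[0]: expected keys x, y, z, wx, wy, wz
```

```bash
python3 -c "
from h import *
go(500,110,250,-8); go(500,348,200,-8)"
```

```text
t 0.1 pos [ 185.  -648.5  230. ] ya -74.1 F [-0.1  0.8 -0. ] gap 85.5 gf 0.0 | units [ 12.775 -16.075  -0.465] w [-2.000e-02 -1.000e-02 -1.101e+01] rows>= 19.7
t 0.1 pos [ 185.  -648.5  230. ] ya -74.1 F [-0.1  0.8 -0. ] gap 85.5 gf 0.0 | units [ 14.407 -21.794   0.798] w [-2.000e-02 -1.000e-02 -1.101e+01] rows>= 25.1
```

Request:
{"fn": "move_arm", "kwargs": {"commands": [{"x": 0.4, "y": -0.3, "z": -0.3, "wx": 0, "wy": 0, "wz": -0.3}, {"x": 1, "y": -0.8, "z": -0.6, "wx": 0, "wy": 0, "wz": -1}, {"x": 1.7, "y": -1.4, "z": -1, "wx": 0, "wy": 0, "wz": -1.6}, {"x": 2.4, "y": -2, "z": -1, "wx": 0, "wy": 0, "wz": -2.2}, {"x": 3.1, "y": -2.6, "z": -1, "wx": 0, "wy": 0, "wz": -2.8}, {"x": 3.8, "y": -3.2, "z": -1, "wx": 0, "wy": 0, "wz": -3.4}, {"x": 4.5, "y": -3.8, "z": -1, "wx": 0, "wy": 0, "wz": -4}, {"x": 5.2, "y": -4.4, "z": -1, "wx": 0, "wy": 0, "wz": -4.6}, {"x": 5.9, "y": -5, "z": -1, "wx": 0, "wy": 0, "wz": -5.2}, {"x": 6.6, "y": -5.5, "z": -1, "wx": 0, "wy": 0, "wz": -5.8}, {"x": 7.1, "y": -5.9, "z": -1, "wx": 0, "wy": 0, "wz": -6}, {"x": 7.3, "y": -6, "z": -1, "wx": 0, "wy": 0, "wz": -6}], "jaw": 0.6, "force": 40}}

```text
t: 1.1
position: [401.4, -334.9, 270.9]
ee_rot: [-2.821, -1.38, -0.002]
contact_force: [-0.1, -1.0, 0.4]
finger_gap: 51.5
gripper_force: 0.0
```

```bash
python3 -c "
from h import *
go(500,110,250,-8); go(500,348,200,-8)"
```

```text
t 1.1 pos [ 401.4 -334.9  270.9] ya -37.9 F [-0.1 -1.   0.4] gap 51.5 gf 0.0 | units [10.293 -4.882  0.543] w [-0.01 -0.02 -4.98] rows>= 10.9
t 1.1 pos [ 401.4 -334.9  270.9] ya -37.9 F [-0.1 -1.   0.4] gap 51.5 gf 0.0 | units [14.988 -8.534  1.804] w [-0.01 -0.02 -4.98] rows>= 16.6
```

Request:
{"fn": "move_arm", "kwargs": {"commands": [{"x": 0.5, "y": -0.25, "z": 0, "wx": 0, "wy": 0, "wz": -0.3}, {"x": 1.3, "y": -0.7, "z": 0, "wx": 0, "wy": 0, "wz": -0.8}, {"x": 2.2, "y": -1.15, "z": 0, "wx": 0, "wy": 0, "wz": -1.3}, {"x": 3.1, "y": -1.6, "z": 0, "wx": 0, "wy": 0, "wz": -1.8}, {"x": 4, "y": -2.05, "z": 0, "wx": 0, "wy": 0, "wz": -2.3}, {"x": 4.9, "y": -2.5, "z": 0, "wx": 0, "wy": 0, "wz": -2.8}, {"x": 5.8, "y": -2.95, "z": 0, "wx": 0, "wy": 0, "wz": -3.3}, {"x": 6.7, "y": -3.4, "z": 0.1, "wx": 0, "wy": 0, "wz": -3.8}, {"x": 7.6, "y": -3.85, "z": 0.2, "wx": 0, "wy": 0, "wz": -4.3}, {"x": 8.5, "y": -4.3, "z": 0.3, "wx": 0, "wy": 0, "wz": -4.7}, {"x": 9.4, "y": -4.6, "z": 0.4, "wx": 0, "wy": 0, "wz": -5}, {"x": 10.3, "y": -4.9, "z": 0.5, "wx": 0, "wy": 0, "wz": -5}]}}

```text
t: 2.1
position: [500.0, 108.4, 251.0]
ee_rot: [2.371, 2.06, -0.0]
contact_force: [0.6, -1.4, -0.8]
finger_gap: 51.4
gripper_force: 0.0
```

```bash
python3 -c "
from h import *
go(500,348,160,-8)"
```

```text
t 2.1 pos [500.  108.4 251. ] ya -8.0 F [ 0.6 -1.4 -0.8] gap 51.4 gf 0.0 | units [ 5.931 -0.837  2.271] w [ 0.  0. -0.] rows>= 6.1
```

Request:
{"fn": "move_arm", "kwargs": {"commands": [{"x": 0.6, "y": -0.1, "z": 0.1, "wx": 0, "wy": 0, "wz": 0}, {"x": 1.4, "y": -0.2, "z": 0.4, "wx": 0, "wy": 0, "wz": 0}, {"x": 2.2, "y": -0.3, "z": 0.8, "wx": 0, "wy": 0, "wz": 0}, {"x": 3.1, "y": -0.45, "z": 1.2, "wx": 0, "wy": 0, "wz": 0}, {"x": 4, "y": -0.55, "z": 1.5, "wx": 0, "wy": 0, "wz": 0}, {"x": 4.8, "y": -0.7, "z": 1.8, "wx": 0, "wy": 0, "wz": 0}, {"x": 5.4, "y": -0.75, "z": 2.1, "wx": 0, "wy": 0, "wz": 0}, {"x": 5.8, "y": -0.84, "z": 2.25, "wx": 0, "wy": 0, "wz": 0}, {"x": 5.93, "y": -0.84, "z": 2.27, "wx": 0, "wy": 0, "wz": 0}, {"x": 5.93, "y": -0.84, "z": 2.27, "wx": 0, "wy": 0, "wz": 0}, {"x": 5.93, "y": -0.84, "z": 2.27, "wx": 0, "wy": 0, "wz": 0}]}}

```text
t: 3.02
position: [500.5, 345.6, 160.9]
ee_rot: [2.372, 2.059, -0.0]
contact_force: [0.9, 0.4, 0.4]
finger_gap: 51.3
gripper_force: 0.0
```

Run:
```python
from h import *
c,im=grab('wrist','w1.png')
p=proj(c,(500,348,15),True); k=proj(c,(500,348,37),True); print('pred lid',p,k)
from scipy.optimize import least_squares
g=cv2.cvtColor(im,cv2.COLOR_BGR2GRAY); m=(g>150).astype(np.uint8)
n,l,st,ce=cv2.connectedComponentsWithStats(m)
i=min((i for i in range(1,n) if st[i][4]>200),key=lambda i:np.hypot(*(ce[i]-p)))
print(st[i],ce[i])
h=cv2.convexHull(np.argwhere(l==i)[:,::-1].astype(np.int32))[:,0]
P=np.array([onz(c,u,v,13,True)[:2] for u,v in h]); s=least_squares(lambda q:np.hypot(*(P-q).T)-39,P.mean(0),loss='soft_l1'); print('lid wrist',s.x.round(1),np.abs(s.fun).mean())
s=bot.read_state()['position']; go(500,348,30,-8)
```

```text
pred lid (np.float64(322.02753511975015), np.float64(184.49664229719423)) (np.float64(322.09941042699137), np.float64(190.18040990580735))
[ 281  144   82   80 5036] [321.31076251 183.50675139]
lid wrist [499.2 347.4] 0.24802290388755382
t 3.07 pos [500.7 345.4 161.3] ya -8.1 F [-0.4  0.4  1.2] gap 51.1 gf 0.0 | units [ 0.062 -0.03   3.282] w [ 0.01  0.   -0.02] rows>= 3.1
```

View pics/w1.png

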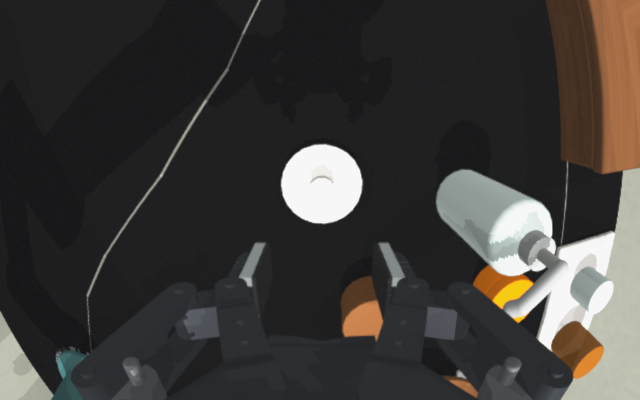

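The wrist view shows the lid centred at (321,184), clear of the fingers and the pump. The three views agree on about (499.5, 347.7), so I'm descending to grasp it.

Request:
{"fn": "move_arm", "kwargs": {"commands": [{"x": 0.05, "y": -0.03, "z": 0.3, "wx": 0, "wy": 0, "wz": 0}, {"x": 0.06, "y": -0.03, "z": 0.8, "wx": 0, "wy": 0, "wz": 0}, {"x": 0.06, "y": -0.03, "z": 1.4, "wx": 0, "wy": 0, "wz": 0}, {"x": 0.06, "y": -0.03, "z": 2, "wx": 0, "wy": 0, "wz": 0}, {"x": 0.06, "y": -0.03, "z": 2.6, "wx": 0, "wy": 0, "wz": 0}, {"x": 0.06, "y": -0.03, "z": 3, "wx": 0, "wy": 0, "wz": 0}, {"x": 0.06, "y": -0.03, "z": 3.2, "wx": 0, "wy": 0, "wz": 0}, {"x": 0.06, "y": -0.03, "z": 3.35, "wx": 0, "wy": 0, "wz": 0}, {"x": 0.06, "y": -0.03, "z": 3.45, "wx": 0, "wy": 0, "wz": 0}, {"x": 0.06, "y": -0.03, "z": 3.55, "wx": 0, "wy": 0, "wz": 0}, {"x": 0.06, "y": -0.03, "z": 3.55, "wx": 0, "wy": 0, "wz": 0}]}}

```text
t: 3.98
position: [499.6, 349.1, 18.8]
ee_rot: [2.373, 2.059, 0.001]
contact_force: [-0.3, 0.8, 0.6]
finger_gap: 51.2
gripper_force: 0.0
```

Request:
{"fn": "move_arm", "kwargs": {"commands": [{"x": 0, "y": 0, "z": 0, "wx": 0, "wy": 0, "wz": 0}, {"x": 0, "y": 0, "z": 0, "wx": 0, "wy": 0, "wz": 0}, {"x": 0, "y": 0, "z": 0, "wx": 0, "wy": 0, "wz": 0}, {"x": 0, "y": 0, "z": 0, "wx": 0, "wy": 0, "wz": 0}, {"x": 0, "y": 0, "z": 0, "wx": 0, "wy": 0, "wz": 0}, {"x": 0, "y": 0, "z": 0, "wx": 0, "wy": 0, "wz": 0}], "jaw": 0, "force": 40}}

```text
t: 4.48
position: [500.0, 349.6, 19.6]
ee_rot: [2.372, 2.059, 0.003]
contact_force: [-0.8, -0.3, 6.1]
finger_gap: 21.1
gripper_force: 39.7
```

```bash
python3 -c "
from h import *
go(499.5,347.7,70,-8)"
```

```text
t 4.48 pos [500.  349.6  19.6] ya -8.1 F [-0.8 -0.3  6.1] gap 21.1 gf 39.7 | units [-0.048 -0.004 -1.259] w [ 0.01 -0.01 -0.01] rows>= 1.2
```

Request:
{"fn": "move_arm", "kwargs": {"commands": [{"x": 0, "y": 0, "z": -0.2, "wx": 0, "wy": 0, "wz": 0}, {"x": 0, "y": 0, "z": -0.6, "wx": 0, "wy": 0, "wz": 0}, {"x": 0, "y": 0, "z": -1.2, "wx": 0, "wy": 0, "wz": 0}, {"x": 0, "y": 0, "z": -1.8, "wx": 0, "wy": 0, "wz": 0}, {"x": 0, "y": 0, "z": -2.4, "wx": 0, "wy": 0, "wz": 0}, {"x": 0, "y": 0, "z": -3, "wx": 0, "wy": 0, "wz": 0}, {"x": 0, "y": 0, "z": -3.6, "wx": 0, "wy": 0, "wz": 0}, {"x": 0, "y": 0, "z": -4.1, "wx": 0, "wy": 0, "wz": 0}, {"x": 0, "y": 0, "z": -4.4, "wx": 0, "wy": 0, "wz": 0}, {"x": 0, "y": 0, "z": -4.5, "wx": 0, "wy": 0, "wz": 0}, {"x": 0, "y": 0, "z": -4.5, "wx": 0, "wy": 0, "wz": 0}]}}

```text
t: 5.4
position: [499.5, 349.3, 199.3]
ee_rot: [2.372, 2.059, 0.002]
contact_force: [0.7, 0.0, -1.5]
finger_gap: 21.3
gripper_force: 39.4
```

```bash
python3 -c "
from h import *
go(594.8,17,180,-8)"
```

```text
t 5.4 pos [499.5 349.3 199.3] ya -8.1 F [ 0.7  0.  -1.5] gap 21.3 gf 39.4 | units [-7.891  3.526  0.479] w [ 0.01 -0.01 -0.01] rows>= 8.3
```

Request:
{"fn": "move_arm", "kwargs": {"commands": [{"x": -0.4, "y": 0.2, "z": 0, "wx": 0, "wy": 0, "wz": 0}, {"x": -1.1, "y": 0.5, "z": 0, "wx": 0, "wy": 0, "wz": 0}, {"x": -1.9, "y": 0.85, "z": 0, "wx": 0, "wy": 0, "wz": 0}, {"x": -2.7, "y": 1.2, "z": 0, "wx": 0, "wy": 0, "wz": 0}, {"x": -3.5, "y": 1.55, "z": 0, "wx": 0, "wy": 0, "wz": 0}, {"x": -4.3, "y": 1.9, "z": 0, "wx": 0, "wy": 0, "wz": 0}, {"x": -5.1, "y": 2.3, "z": 0, "wx": 0, "wy": 0, "wz": 0}, {"x": -5.9, "y": 2.65, "z": 0.1, "wx": 0, "wy": 0, "wz": 0}, {"x": -6.7, "y": 3, "z": 0.2, "wx": 0, "wy": 0, "wz": 0}, {"x": -7.4, "y": 3.3, "z": 0.3, "wx": 0, "wy": 0, "wz": 0}, {"x": -7.8, "y": 3.48, "z": 0.4, "wx": 0, "wy": 0, "wz": 0}, {"x": -7.89, "y": 3.53, "z": 0.48, "wx": 0, "wy": 0, "wz": 0}]}}

```text
t: 6.4
position: [593.7, 13.5, 176.4]
ee_rot: [-2.374, -2.054, 0.006]
contact_force: [0.6, -0.2, -1.1]
finger_gap: 21.2
gripper_force: 39.4
```

Request:
{"fn": "move_arm", "kwargs": {"commands": [{"x": 0, "y": 0, "z": 0, "wx": 0, "wy": 0, "wz": 0}, {"x": 0, "y": 0, "z": 0.2, "wx": 0, "wy": 0, "wz": 0}, {"x": 0, "y": 0, "z": 0.4, "wx": 0, "wy": 0, "wz": 0}, {"x": 0, "y": 0, "z": 0.6, "wx": 0, "wy": 0, "wz": 0}, {"x": 0, "y": 0, "z": 0.6, "wx": 0, "wy": 0, "wz": 0}, {"x": 0, "y": 0, "z": 0.6, "wx": 0, "wy": 0, "wz": 0}]}}

```text
t: 6.9
position: [593.5, 17.7, 154.0]
ee_rot: [-2.37, -2.06, 0.003]
contact_force: [-0.2, 0.5, -0.9]
finger_gap: 21.1
gripper_force: 39.4
```

Run:
```python
from h import *
go(595,17.3,150,-8)
ims=[]
for n in ['scene','side']:
    c,im=grab(n,n+'1.png'); u,v=proj(c,(595,16,130)); u,v=int(u),int(v)
    print(n,u,v); ims.append(cv2.resize(im[v-35:v+35,u-40:u+40],None,fx=5,fy=5,interpolation=cv2.INTER_CUBIC))
cv2.imwrite('pics/c3.png',np.hstack(ims))
```

```text
t 6.9 pos [593.5  17.7 154. ] ya -8.0 F [-0.2  0.5 -0.9] gap 21.1 gf 39.4 | units [-0.005  0.038  0.1  ] w [-0.02  0.   -0.  ] rows>= 0.1
scene 344 199
side 297 212
```

View pics/c3.png

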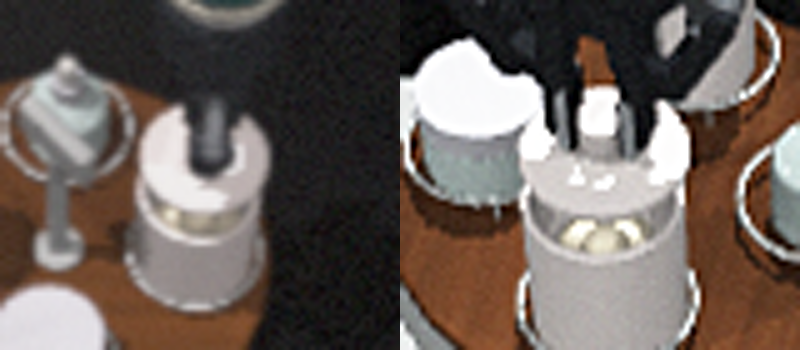

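The crop shows the lid level, directly above the rim. In the left half it spans columns 138–271, and in the right half 519–691 against the jar's 521–688. Next I'll work out the remaining offset.

Run:
```python
from h import *
for n in ['scene','side']:
    c=bot.calibration(n)
    print(n,'lid-if-centred',np.round(proj(c,(595,16,142)),1),'rim',np.round(proj(c,(595,16,115)),1),'dcol/dx,dy',np.round(proj(c,(605,16,142))[0]-proj(c,(595,16,142))[0],2),np.round(proj(c,(595,26,142))[0]-proj(c,(595,16,142))[0],2))
    im=cv2.imread(f'pics/{n}1.png'); g=cv2.cvtColor(im,cv2.COLOR_BGR2GRAY)
    u,v=map(int,proj(c,(595,16,142)))
    for w in range(v-8,v+45,3):
        r=np.where(g[w,u-30:u+30]>95)[0]; print(w,u-30+r.min() if len(r) else None,u-30+r.max() if len(r) else None,end='; ')
    print()
```

```text
scene lid-if-centred [344.3 197. ] rim [343.8 201.6] dcol/dx,dy 0.39 3.27
189 314 355; 192 314 356; 195 314 357; 198 314 357; 201 314 355; 204 314 355; 207 314 355; 210 314 354; 213 314 356; 216 314 356; 219 330 354; 222 314 352; 225 314 347; 228 314 325; 231 314 326; 234 314 324; 237 314 323; 240 314 350; 
side lid-if-centred [296.8 208.7] rim [297.4 216.6] dcol/dx,dy -4.38 -0.57
200 266 312; 203 266 314; 206 266 314; 209 266 314; 212 266 325; 215 266 325; 218 272 325; 221 281 325; 224 281 313; 227 282 313; 230 282 314; 233 280 315; 236 280 316; 239 280 316; 242 267 314; 245 266 322; 248 266 321; 251 266 303;
```

Request:
{"fn": "move_arm", "kwargs": {"commands": [{"x": -0.035, "y": 0.04, "z": 0.1, "wx": 0, "wy": 0, "wz": 0}, {"x": -0.035, "y": 0.04, "z": 0.2, "wx": 0, "wy": 0, "wz": 0}, {"x": -0.035, "y": 0.04, "z": 0.3, "wx": 0, "wy": 0, "wz": 0}, {"x": -0.035, "y": 0.04, "z": 0.38, "wx": 0, "wy": 0, "wz": 0}, {"x": -0.035, "y": 0.04, "z": 0.43, "wx": 0, "wy": 0, "wz": 0}, {"x": -0.035, "y": 0.04, "z": 0.46, "wx": 0, "wy": 0, "wz": 0}, {"x": -0.035, "y": 0.04, "z": 0.49, "wx": 0, "wy": 0, "wz": 0}, {"x": -0.035, "y": 0.04, "z": 0.52, "wx": 0, "wy": 0, "wz": 0}, {"x": -0.035, "y": 0.04, "z": 0.55, "wx": 0, "wy": 0, "wz": 0}, {"x": -0.035, "y": 0.04, "z": 0.57, "wx": 0, "wy": 0, "wz": 0}, {"x": -0.035, "y": 0.04, "z": 0.57, "wx": 0, "wy": 0, "wz": 0}, {"x": -0.035, "y": 0.04, "z": 0.57, "wx": 0, "wy": 0, "wz": 0}]}}

```text
t: 8.0
position: [596.0, 15.2, 132.5]
ee_rot: [-2.372, -2.059, 0.0]
contact_force: [0.1, 0.3, -1.0]
finger_gap: 20.9
gripper_force: 39.4
```

Request:
{"fn": "move_arm", "kwargs": {"commands": [{"x": 0, "y": 0, "z": 0.03, "wx": 0, "wy": 0, "wz": 0}, {"x": 0, "y": 0, "z": 0.06, "wx": 0, "wy": 0, "wz": 0}, {"x": 0, "y": 0, "z": 0.08, "wx": 0, "wy": 0, "wz": 0}, {"x": 0, "y": 0, "z": 0.1, "wx": 0, "wy": 0, "wz": 0}, {"x": 0, "y": 0, "z": 0.12, "wx": 0, "wy": 0, "wz": 0}, {"x": 0, "y": 0, "z": 0.13, "wx": 0, "wy": 0, "wz": 0}, {"x": 0, "y": 0, "z": 0.13, "wx": 0, "wy": 0, "wz": 0}]}}

```text
t: 8.58
position: [595.9, 15.1, 127.1]
ee_rot: [-2.372, -2.059, 0.0]
contact_force: [-0.2, -0.2, -0.8]
finger_gap: 21.4
gripper_force: 39.4
```

Request:
{"fn": "move_arm", "kwargs": {"commands": [{"x": 0, "y": 0, "z": 0.01, "wx": 0, "wy": 0, "wz": 0}, {"x": 0, "y": 0, "z": 0.02, "wx": 0, "wy": 0, "wz": 0}, {"x": 0, "y": 0, "z": 0.03, "wx": 0, "wy": 0, "wz": 0}, {"x": 0, "y": 0, "z": 0.03, "wx": 0, "wy": 0, "wz": 0}]}}

```text
t: 8.92
position: [596.4, 15.1, 126.7]
ee_rot: [2.372, 2.059, 0.001]
contact_force: [0.0, 0.7, 1.4]
finger_gap: 21.2
gripper_force: 39.7
```

Request:
{"fn": "move_arm", "kwargs": {"commands": [{"x": 0, "y": 0, "z": 0.01, "wx": 0, "wy": 0, "wz": 0}, {"x": 0, "y": 0, "z": 0.02, "wx": 0, "wy": 0, "wz": 0}, {"x": 0, "y": 0, "z": 0.03, "wx": 0, "wy": 0, "wz": 0}, {"x": 0, "y": 0, "z": 0.03, "wx": 0, "wy": 0, "wz": 0}]}}

```text
t: 9.25
position: [597.1, 15.1, 126.6]
ee_rot: [2.371, 2.058, 0.003]
contact_force: [-1.1, -0.3, 6.9]
finger_gap: 20.8
gripper_force: 40.1
```

Contact is firm at the expected height of 126.6, so I'm opening the jaw.

Request:
{"fn": "move_arm", "kwargs": {"commands": [{"x": 0, "y": 0, "z": 0, "wx": 0, "wy": 0, "wz": 0}, {"x": 0, "y": 0, "z": 0, "wx": 0, "wy": 0, "wz": 0}, {"x": 0, "y": 0, "z": 0, "wx": 0, "wy": 0, "wz": 0}, {"x": 0, "y": 0, "z": 0, "wx": 0, "wy": 0, "wz": 0}, {"x": 0, "y": 0, "z": -0.1, "wx": 0, "wy": 0, "wz": 0}, {"x": 0, "y": 0, "z": -0.4, "wx": 0, "wy": 0, "wz": 0}, {"x": 0, "y": 0, "z": -0.9, "wx": 0, "wy": 0, "wz": 0}, {"x": 0, "y": 0, "z": -1.5, "wx": 0, "wy": 0, "wz": 0}, {"x": 0, "y": 0, "z": -2.1, "wx": 0, "wy": 0, "wz": 0}, {"x": 0, "y": 0, "z": -2.5, "wx": 0, "wy": 0, "wz": 0}, {"x": 0, "y": 0, "z": -2.5, "wx": 0, "wy": 0, "wz": 0}], "jaw": 0.6}}

```text
t: 10.17
position: [599.1, 15.1, 231.2]
ee_rot: [2.368, 2.055, 0.011]
contact_force: [0.1, -0.3, 0.4]
finger_gap: 51.1
gripper_force: 0.0
```

Run:
```python
from h import *
go(583.5,-70.8,225,-53); go(583.5,-70.8,225,127)
ims=[]
for n in ['scene','side']:
    c,im=grab(n,n+'2.png'); u,v=proj(c,(590,-20,120)); u,v=int(u),int(v)
    print(n,u,v); ims.append(cv2.resize(im[v-50:v+50,u-40:u+40],None,fx=5,fy=5,interpolation=cv2.INTER_CUBIC))
cv2.imwrite('pics/c4.png',np.hstack(ims))
```

```text
t 10.17 pos [599.1  15.1 231.2] ya -8.1 F [ 0.1 -0.3  0.4] gap 51.1 gf 0.0 | units [-2.181 -0.087  0.151] w [ 0.08 -0.05  7.49] rows>= 6.3
t 10.17 pos [599.1  15.1 231.2] ya -8.1 F [ 0.1 -0.3  0.4] gap 51.1 gf 0.0 | units [-2.181 -0.087  0.151] w [  0.06   0.1  -22.51] rows>= 18.9
scene 332 200
side 301 203
```

View pics/c4.png

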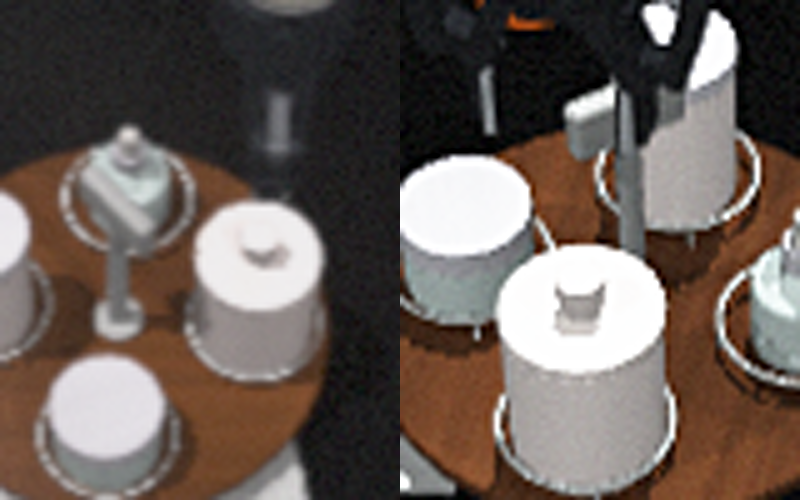

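The lid sits flush on the rim with an even overhang, and the turntable hasn't moved. Next I'm going above the T-grip.

Request:
{"fn": "move_arm", "kwargs": {"commands": [{"x": -0.1, "y": 0, "z": 0, "wx": 0, "wy": 0, "wz": 0.4}, {"x": -0.4, "y": 0, "z": 0, "wx": 0, "wy": 0, "wz": 1.2}, {"x": -0.7, "y": 0, "z": 0, "wx": 0, "wy": 0, "wz": 2.1}, {"x": -1, "y": 0, "z": 0, "wx": 0, "wy": 0, "wz": 3}, {"x": -1.3, "y": 0, "z": 0, "wx": 0, "wy": 0, "wz": 3.9}, {"x": -1.5, "y": -0.05, "z": 0, "wx": 0, "wy": 0, "wz": 4.8}, {"x": -1.7, "y": -0.05, "z": 0, "wx": 0, "wy": 0, "wz": 5.7}, {"x": -1.9, "y": -0.09, "z": 0, "wx": 0, "wy": 0, "wz": 6.6}, {"x": -2.1, "y": -0.09, "z": 0, "wx": 0, "wy": 0, "wz": 7.2}, {"x": -2.18, "y": -0.09, "z": 0.1, "wx": 0, "wy": 0, "wz": 7.5}, {"x": -2.18, "y": -0.09, "z": 0.15, "wx": 0, "wy": 0, "wz": 7.5}, {"x": -2.18, "y": -0.09, "z": 0.15, "wx": 0, "wy": 0, "wz": 7.5}]}}

```text
t: 11.27
position: [578.7, -70.5, 216.6]
ee_rot: [-2.978, -0.995, 0.006]
contact_force: [-0.2, -0.4, 0.2]
finger_gap: 51.3
gripper_force: 0.0
```

Run:
```python
from h import *
go(583.5,-70.8,149,-53)
c,im=grab('wrist','w2.png')
u,v=proj(c,(583.5,-70.8,180),True); print(u,v)
for X in [(583.5+s*30*np.cos(.646),-70.8+s*30*np.sin(.646),180) for s in (-1,1)]: print(proj(c,X,True))
u,v=int(u),int(v); x0,y0=max(u-110,0),max(v-90,0); print(x0,y0)
cv2.imwrite('pics/w2c.png',cv2.resize(im[y0:y0+180,x0:x0+220],None,fx=3,fy=3,interpolation=cv2.INTER_CUBIC))
```

```text
t 11.27 pos [578.7 -70.5 216.6] ya -53.1 F [-0.2 -0.4  0.2] gap 51.3 gf 0.0 | units [0.096 0.082 1.688] w [-0.03  0.03 -0.01] rows>= 1.6
326.94919649677064 221.7969058959109
(np.float64(326.6640298658724), np.float64(264.8509127861396))
(np.float64(327.1822857744893), np.float64(173.8631773110228))
216 131
```

View pics/w2c.png

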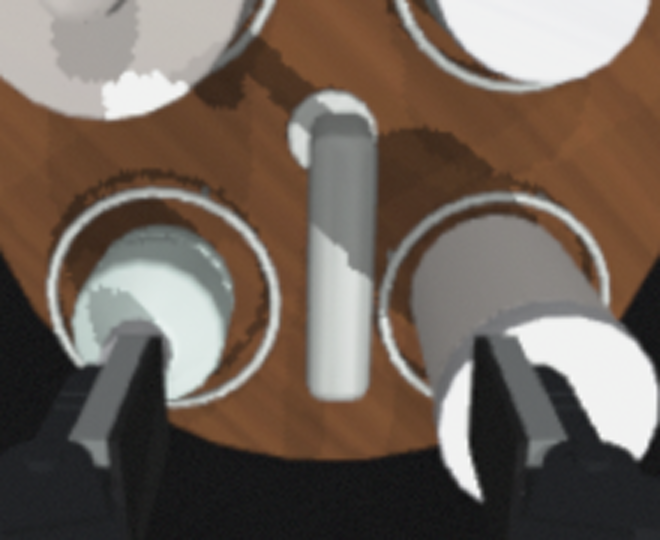

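The bar in the wrist view spans (329.7,174.3) to (328.3,263.7), within about 2 px of the prediction. I'm descending and gripping it.

Request:
{"fn": "move_arm", "kwargs": {"commands": [{"x": 0.1, "y": 0.1, "z": 0.2, "wx": 0, "wy": 0, "wz": 0}, {"x": 0.1, "y": 0.1, "z": 0.5, "wx": 0, "wy": 0, "wz": 0}, {"x": 0.1, "y": 0.1, "z": 0.8, "wx": 0, "wy": 0, "wz": 0}, {"x": 0.1, "y": 0.1, "z": 1.1, "wx": 0, "wy": 0, "wz": 0}, {"x": 0.1, "y": 0.1, "z": 1.4, "wx": 0, "wy": 0, "wz": 0}, {"x": 0.1, "y": 0.1, "z": 1.6, "wx": 0, "wy": 0, "wz": 0}, {"x": 0.1, "y": 0.1, "z": 1.69, "wx": 0, "wy": 0, "wz": 0}, {"x": 0.1, "y": 0.1, "z": 1.69, "wx": 0, "wy": 0, "wz": 0}]}}

```text
t: 11.98
position: [584.7, -71.3, 149.5]
ee_rot: [-2.979, -0.994, 0.004]
contact_force: [-0.6, -0.3, 0.5]
finger_gap: 51.1
gripper_force: 0.0
```

Request:
{"fn": "move_arm", "kwargs": {"commands": [{"x": 0, "y": 0, "z": 0, "wx": 0, "wy": 0, "wz": 0}, {"x": 0, "y": 0, "z": 0, "wx": 0, "wy": 0, "wz": 0}, {"x": 0, "y": 0, "z": 0, "wx": 0, "wy": 0, "wz": 0}, {"x": 0, "y": 0, "z": 0, "wx": 0, "wy": 0, "wz": 0}, {"x": 0, "y": 0, "z": 0, "wx": 0, "wy": 0, "wz": 0}, {"x": 0, "y": 0, "z": 0, "wx": 0, "wy": 0, "wz": 0}, {"x": 0, "y": 0, "z": 0, "wx": 0, "wy": 0, "wz": 0}, {"x": 0, "y": 0, "z": 0, "wx": 0, "wy": 0, "wz": 0}], "jaw": 0, "force": 40}}

```text
t: 12.65
position: [586.0, -71.0, 152.4]
ee_rot: [-2.98, -0.995, -0.002]
contact_force: [-3.5, 4.5, 6.4]
finger_gap: 13.8
gripper_force: 41.8
```

Request:
{"fn": "move_arm", "kwargs": {"commands": [{"x": 0, "y": 0, "z": 0, "wx": 0, "wy": 0, "wz": 0.15}, {"x": 0, "y": 0, "z": 0, "wx": 0, "wy": 0, "wz": 0.4}, {"x": 0, "y": 0, "z": 0, "wx": 0, "wy": 0, "wz": 0.8}, {"x": 0, "y": 0, "z": 0, "wx": 0, "wy": 0, "wz": 1.3}, {"x": 0, "y": 0, "z": 0, "wx": 0, "wy": 0, "wz": 1.8}, {"x": 0, "y": 0, "z": 0, "wx": 0, "wy": 0, "wz": 2.3}, {"x": 0, "y": 0, "z": 0, "wx": 0, "wy": 0, "wz": 2.8}, {"x": 0, "y": 0, "z": 0, "wx": 0, "wy": 0, "wz": 3.3}, {"x": 0, "y": 0, "z": 0, "wx": 0, "wy": 0, "wz": 3.8}, {"x": 0, "y": 0, "z": 0, "wx": 0, "wy": 0, "wz": 4.2}, {"x": 0, "y": 0, "z": 0, "wx": 0, "wy": 0, "wz": 4.4}, {"x": 0, "y": 0, "z": 0, "wx": 0, "wy": 0, "wz": 4.5}]}}

```text
t: 13.65
position: [586.1, -71.4, 152.4]
ee_rot: [3.13, 0.27, 0.002]
contact_force: [-2.1, 2.4, 5.3]
finger_gap: 13.3
gripper_force: 41.7
```

```bash
python3 -c "
from h import *
go(583.5,-70.8,152,-130.5); s=bot.read_state(); print(s['joints'].round(2),s['wrist_torque'].round(2))"
```

```text
t 13.65 pos [586.1 -71.4 152.4] ya -80.1 F [-2.1  2.4  5.3] gap 13.3 gf 41.7 | units [-0.062 -0.026  0.01 ] w [-0.   -0.01  8.39] rows>= 7.0
[-0.16  0.17  1.87  0.    1.1   1.24] [0.34 0.43 0.02]
```

Going well. 8.4 units are left to turn.

Request:
{"fn": "move_arm", "kwargs": {"commands": [{"x": 0, "y": 0, "z": 0, "wx": 0, "wy": 0, "wz": 0.15}, {"x": 0, "y": 0, "z": 0, "wx": 0, "wy": 0, "wz": 0.4}, {"x": 0, "y": 0, "z": 0, "wx": 0, "wy": 0, "wz": 0.8}, {"x": 0, "y": 0, "z": 0, "wx": 0, "wy": 0, "wz": 1.3}, {"x": 0, "y": 0, "z": 0, "wx": 0, "wy": 0, "wz": 1.8}, {"x": 0, "y": 0, "z": 0, "wx": 0, "wy": 0, "wz": 2.3}, {"x": 0, "y": 0, "z": 0, "wx": 0, "wy": 0, "wz": 2.8}, {"x": 0, "y": 0, "z": 0, "wx": 0, "wy": 0, "wz": 3.3}, {"x": 0, "y": 0, "z": 0, "wx": 0, "wy": 0, "wz": 3.8}, {"x": 0, "y": 0, "z": 0, "wx": 0, "wy": 0, "wz": 4.2}, {"x": 0, "y": 0, "z": 0, "wx": 0, "wy": 0, "wz": 4.4}, {"x": 0, "y": 0, "z": 0, "wx": 0, "wy": 0, "wz": 4.5}]}}

```text
t: 14.65
position: [586.1, -71.8, 152.4]
ee_rot: [3.106, -0.468, 0.002]
contact_force: [-2.1, 0.3, 5.8]
finger_gap: 13.3
gripper_force: 41.7
```

Request:
{"fn": "move_arm", "kwargs": {"commands": [{"x": 0, "y": 0, "z": 0, "wx": 0, "wy": 0, "wz": 0.15}, {"x": 0, "y": 0, "z": 0, "wx": 0, "wy": 0, "wz": 0.4}, {"x": 0, "y": 0, "z": 0, "wx": 0, "wy": 0, "wz": 0.8}, {"x": 0, "y": 0, "z": 0, "wx": 0, "wy": 0, "wz": 1.3}, {"x": 0, "y": 0, "z": 0, "wx": 0, "wy": 0, "wz": 1.8}, {"x": 0, "y": 0, "z": 0, "wx": 0, "wy": 0, "wz": 2.3}, {"x": 0, "y": 0, "z": 0, "wx": 0, "wy": 0, "wz": 2.8}, {"x": 0, "y": 0, "z": 0, "wx": 0, "wy": 0, "wz": 3.3}, {"x": 0, "y": 0, "z": 0, "wx": 0, "wy": 0, "wz": 3.6}, {"x": 0, "y": 0, "z": 0, "wx": 0, "wy": 0, "wz": 3.8}, {"x": 0, "y": 0, "z": 0, "wx": 0, "wy": 0, "wz": 3.9}, {"x": 0, "y": 0, "z": 0, "wx": 0, "wy": 0, "wz": 3.9}]}}

```text
t: 15.65
position: [585.9, -72.2, 152.4]
ee_rot: [2.946, -1.087, 0.002]
contact_force: [-3.6, -0.7, 4.9]
finger_gap: 13.5
gripper_force: 41.7
```

Run:
```python
from h import *
go(583.5,-70.8,152,-130.5)
ims=[]
for n in ['scene','side']:
    c,im=grab(n,n+'3.png'); u,v=proj(c,(670,-64,80)); u,v=int(u),int(v)
    print(n,u,v); ims.append(cv2.resize(im[v-50:v+60,u-40:u+40],None,fx=5,fy=5,interpolation=cv2.INTER_CUBIC))
cv2.imwrite('pics/c5.png',np.hstack(ims))
```

```text
t 15.65 pos [585.9 -72.2 152.4] ya -130.5 F [-3.6 -0.7  4.9] gap 13.5 gf 41.7 | units [-0.069  0.012  0.011] w [ 0.   -0.01 -0.  ] rows>= 0.1
scene 320 230
side 272 200
```

View pics/c5.png

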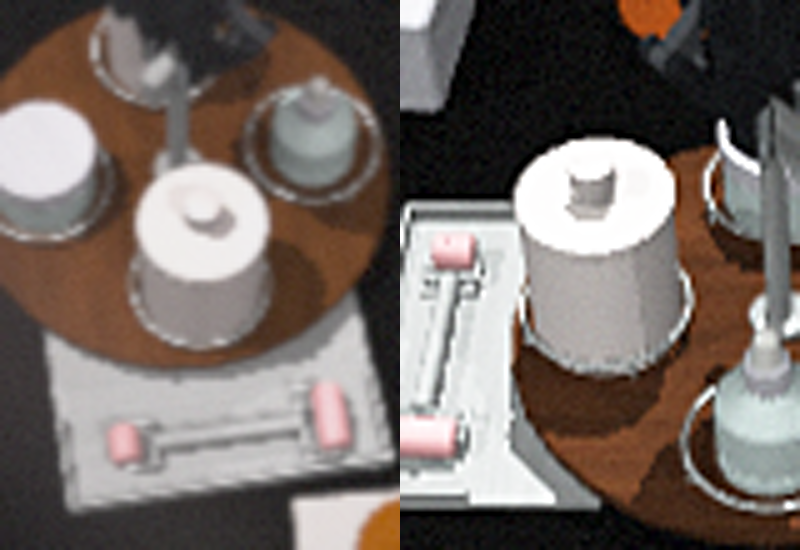

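Run:
```python
from h import *
a=np.radians(4.5); R=np.array([[np.cos(a),np.sin(a)],[-np.sin(a),np.cos(a)]])
for n,u,v in [('scene',320.2,224),('side',270.8,189.2)]:
    P=onz(bot.calibration(n),u,v,122)[:2]; print(n,P.round(1),'stand frame',(R@(P-[583.4,-70.8])).round(1))
go(583.5,-70.8,152,-130.5)
```

```text
scene [670.2 -63.9] stand frame [87.   0.1]
side [669.4 -61.1] stand frame [86.5  3. ]
t 15.75 pos [585.9 -72.2 152.4] ya -130.5 F [-3.7 -1.   5.2] gap 13.1 gf 41.8 | units [-0.069  0.012  0.011] w [ 0.   -0.01  0.  ] rows>= 0.1
```

The jar stands 0–3 mm from the front line, against 15 mm allowed. The lid is home and the grip is 42 N. I'll hold briefly, then hand in.

Request:
{"fn": "move_arm", "kwargs": {"commands": [{"x": 0, "y": 0, "z": 0, "wx": 0, "wy": 0, "wz": 0}, {"x": 0, "y": 0, "z": 0, "wx": 0, "wy": 0, "wz": 0}, {"x": 0, "y": 0, "z": 0, "wx": 0, "wy": 0, "wz": 0}, {"x": 0, "y": 0, "z": 0, "wx": 0, "wy": 0, "wz": 0}, {"x": 0, "y": 0, "z": 0, "wx": 0, "wy": 0, "wz": 0}, {"x": 0, "y": 0, "z": 0, "wx": 0, "wy": 0, "wz": 0}]}}

```text
t: 16.25
position: [585.9, -72.2, 152.4]
ee_rot: [2.947, -1.086, 0.002]
contact_force: [-2.2, -0.3, 5.6]
finger_gap: 13.2
gripper_force: 41.8
```

```bash
python3 -c "
from plant import bot
print(bot.close_job())"
```

```text
the job is handed in; nothing more can be done
None
```

The lid sits home on the soap jar, the jar stands within about 3 mm of the carousel's front line, and the T-grip is held at about 42 N; the job was handed in at about 16 s, with no verdict returned.

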